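# Click-test three push switches and reject the one that does not latch

## Robot

A 6-joint arm with a two-finger parallel gripper is mounted at the origin on the work surface; the furniture and walls round the work are solid. World frame = base frame: x ahead of the robot, y to its left, z up, the work surface at z = 0. Lengths are in m, angles in degrees, forces in N, time in s.
With the tool pointing down it reaches from about 0.375 to 0.9 m from the base axis. Payload 3.1 kg.
Tool frame: the origin (TCP) lies on the centre line of the jaws, within the pads' length; the fingertips stand finger_overhang ahead of it and the grasp point (between the pads) lies 5 mm behind it (finger_overhang is the distance from the TCP to the fingertips, in m); z points along the fingers, y is the line along which they close (so a half turn about z gives the same grasp; the last joint's range is limited). The gripper opens to 87 mm and grips with 3 to 60 N. Pads are 19 mm wide; open, the fingers measure 117 mm over their backs; the gripper's body (75 mm by 190 mm) begins 51 mm behind the grasp point.
Start: joints at [-83.738, 30.224, 82.088, -0, 67.689, -10.227], TCP at [0.177, -0.599, 0.237] pointing down, gripper open.
Joint ranges: [-176.69, 176.69], [-43.24, 126.21], [12.49, 139.97], [-82, 262], [0, 151.66], [-163.58, 163.58]. Speed limits (degrees/s): [159.86, 159.86, 180, 180, 180, 180].

## Interface

Orientations are given as a 3x3 rotation matrix whose columns are the frame's x, y, z axes.
In Python, from rig import read_state, capture, calibration, hand_in, finger_overhang gives the robot as it stands.
- The arm moves only by the tool send_rows, never from a script. Its argument "plan" is a list of rows, each a list of 5 numbers: the closure in counts, from 0 (fully open) to 255 (shut), then the shift along the tool's x, y, z in m, then the turn about the tool's z in rad. A call has 1 to 20 rows; each row shifts and turns the commanded pose from where the row before left it, along the tool's axes as they then stand; what a row does not reach is not made up. A row lasts 1/12 s, in which the tool goes at most 41.7 mm and 7.16 degrees, less where a joint would pass 70% of its speed; a pose out of reach is approached as far as the arm can. A call is refused whole if a number of a shift passes 0.0417 or a number of a turn 0.125, either way. A call with a gripper value outside its range is refused whole. The fingers move at their own pace and stop on an object; the grip force is fixed at half the most. Time passes only in rows, so rows that do not move let the fingers close. It gives the time, the measured TCP pose, the force, the opening and the grip force at its end, in the units of the state.
- read_state(): the state, without advancing time (a new reading comes with each control period).
- capture(name): name is "scene" or "side" or "wrist"; returns (picture, depth): 480x640x3 uint8, blue, green, red; 480x640 float32, m along the optical axis (not along the pixel's ray), 0 where there is no reading.
- calibration(name): a dict with "fx", "fy", "cx", "cy" (pixels), "xyz" and "rotation" of the camera in the world. Camera axes: x right, y down, z forward; pixel columns grow to the right and rows downward; lengths in m; the calibration is good to about 2 mm. The wrist camera is an equidistant fisheye: a pixel r from the principal point sees the ray r / f radians off the axis. A picture is of the moment at which its call begins: read the wrist's pose just before it. calibration takes no time and is no camera call; for the wrist camera it gives the pose at the moment of the call.
- hand_in(): hands the job in; it is judged then, once.
The state is a dict: "time_s": time; "joint_positions": joint angles; "qvel": joint speeds; "tau": joint torques, N m; "position": TCP position; "tcp_rot": TCP orientation; "force": force on the tool from outside, world axes, zero at the start; "moment": the same for the moment, N m; "opening": opening from 0.0 (shut) to 1.0 (fully open); "grasp_force": force on a finger pad.
Only numpy, scipy, OpenCV 4.12 (cv2) and the standard library are available. Lean on these libraries where they do the work, as an engineer would, in place of code of your own. Each camera call takes 0.05 s, during which the arm holds its last target. There are 200 camera calls.

## Task

Click-test the three push switches on the bench by pushing each button fully in: two stay in, one pops back out. Once the other two have latched, push the one that pops out fully in one last time to be sure, then stand it upright in the empty steel tray. Leave the two good switches standing where they are with their buttons in, and leave the other things on the bench alone.

Things in the scene. Friction and masses are not known exactly. Their poses are not given: they have to be found in the camera images.
- switch_0: loose push switch, one of three: grey box with black top, 44x44 mm, 46 mm tall, 0.2 kg; origin at the centre of its underside, z up; flat sides -y, +y, -x; black cable gland sticks out 12 mm on +x, 15 mm up. Round steel button, 22 mm across, at the middle of the top; out, its top is 56 to 65 mm above the underside, different for each switch: find it by touch or sight
- button_0 (a joint): button of switch_0: 0 m fully out, 0.008 m fully in (firm stop), moves straight down. Takes at most 5 N to push in. On a sound switch it stays in (about 0.008) when let go, held by a stiff detent, or wherever a half push left it; on the faulty one it pops back to about 0. Which one is faulty differs each time
- switch_1: loose push switch, one of three: grey box with black top, 44x44 mm, 46 mm tall, 0.2 kg; origin at the centre of its underside, z up; flat sides -y, +y, -x; black cable gland sticks out 12 mm on +x, 15 mm up. Round steel button, 22 mm across, at the middle of the top; out, its top is 56 to 65 mm above the underside, different for each switch: find it by touch or sight
- button_1 (a joint): button of switch_1: 0 m fully out, 0.008 m fully in (firm stop), moves straight down. Takes at most 5 N to push in. On a sound switch it stays in (about 0.008) when let go, held by a stiff detent, or wherever a half push left it; on the faulty one it pops back to about 0. Which one is faulty differs each time
- switch_2: loose push switch, one of three: grey box with black top, 44x44 mm, 46 mm tall, 0.2 kg; origin at the centre of its underside, z up; flat sides -y, +y, -x; black cable gland sticks out 12 mm on +x, 15 mm up. Round steel button, 22 mm across, at the middle of the top; out, its top is 56 to 65 mm above the underside, different for each switch: find it by touch or sight
- button_2 (a joint): button of switch_2: 0 m fully out, 0.008 m fully in (firm stop), moves straight down. Takes at most 5 N to push in. On a sound switch it stays in (about 0.008) when let go, held by a stiff detent, or wherever a half push left it; on the faulty one it pops back to about 0. Which one is faulty differs each time
- tray: open dark steel reject tray, fixed to the bench, empty; 100 mm along x, 120 mm along y outside, walls 3 mm, floor 3 mm up, rim 32 mm up; origin at the centre of its underside
- mandrel: white metal mandrel, 30 mm flange, 50 mm tall, standing; origin at the centre of its underside; bystander, leave alone
- ring_gauge: pale ring gauge, 44 mm across, 14 mm high; origin at the centre of its underside; bystander, leave alone
- black_tape: roll of black tape, 59 mm across, 19 mm high; origin at the centre of its underside; bystander, leave alone
Mind the look-alikes: they are no part of the job. Leave any green, purple or red look-alike of the switch_2 alone.

How it is judged:
By the outcome, as a careful person would: the job done as asked, in the order asked, and still so for the second after the job is handed in, with the robot touching nothing.
It also fails if it takes over 67 s, if anything falls off the work surface, if the arm or the gripper's body presses on something with over 40 N, if the wrist force passes 120 N, or if a joint passes its speed limit or range.

## Working session

There is one attempt and no reset: what is moved stays moved. The work goes in short steps, Python scripts to look and compute and a tool call to move; the robot and the scene stay as the last step left them, time stands still between calls to the robot, and variables do not carry over. Pictures are saved under pics/ and viewed, at most 10 in all, crops included, and the job is handed in when it is done.

Besides the shell and the picture viewer there is one more tool, called after "Call:" by a JSON object that holds its "api" and its "payload", one argument or row to a line. send_rows: Moves the arm, as the interface text tells. Its arguments: {"type":"object","properties":{"plan":{"type":"array","items":{"type":"array","items":{"type":"number"}}}},"required":["plan"]}

```bash
mkdir -p pics; ls; python3 - <<'E'
from rig import *
import cv2,numpy as np
print(finger_overhang if not callable(finger_overhang) else finger_overhang()); s=read_state(); print({k:np.round(v,3).tolist() for k,v in s.items()})
for n in("scene","side"):
    p,d=capture(n); cv2.imwrite(f"pics/{n}0.png",p); np.save(f"pics/{n}0.npy",d); c=calibration(n); print(n,c)
E
```

```text
pics
0.014
{'time_s': 0.0, 'joint_positions': [-83.739, 30.278, 82.157, 0.001, 67.688, -10.229], 'qvel': [-0.061, -0.053, 0.064, -0.01, 0.137, 0.083], 'tau': [-0.0, -44.004, -17.659, 0.063, 0.058, -0.0], 'position': [0.177, -0.599, 0.236], 'tcp_rot': [[0.959, 0.284, -0.0], [0.284, -0.959, 0.002], [0.0, -0.002, -1.0]], 'force': [-0.671, -0.521, 0.197], 'moment': [-0.02, 0.005, -0.044], 'grasp_force': 0.0, 'opening': 0.996}
scene {'fx': 478.8825155978688, 'fy': 478.8825155978688, 'cx': 324.3733911821745, 'cy': 239.7543040699883, 'xyz': array([-0.01474117, -0.52380328,  0.46972955]), 'rotation': array([[ 0.72665742, -0.29002715,  0.62277865],
       [-0.68653356, -0.33995984,  0.64272776],
       [ 0.02531123, -0.89460134, -0.44614771]])}
side {'fx': 573.2765218496463, 'fy': 573.2765218496463, 'cx': 313.8402888799236, 'cy': 242.2149139462813, 'xyz': array([ 0.26940584, -1.02045863,  0.77038754]), 'rotation': array([[ 0.96697226, -0.15008819,  0.20600527],
       [-0.25454451, -0.52709764,  0.81078676],
       [-0.01310463, -0.83644582, -0.54789293]])}
```

View pics/scene0.png

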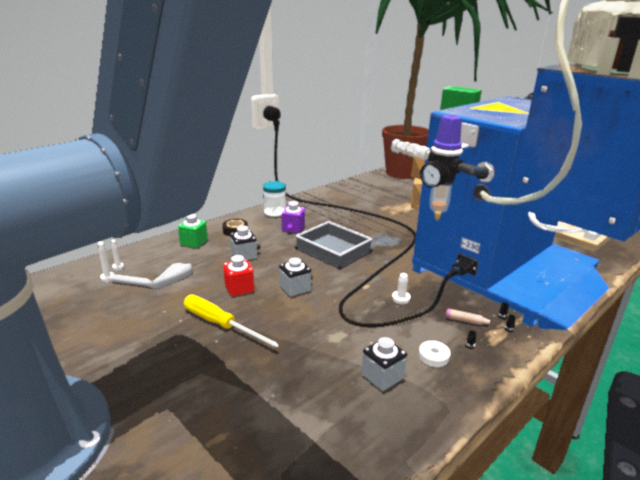

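View pics/side0.png

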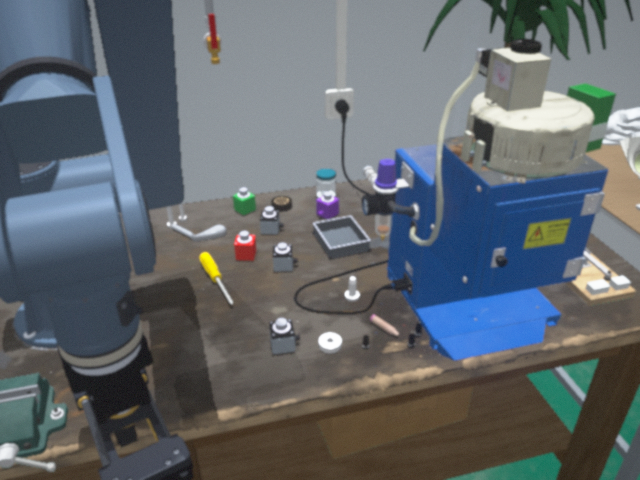

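The scene shows grey switches at about (385,362), (295,275) and (243,240), with the tray at (334,243). In the side view the switches are at (283,335), (283,257) and (270,220), with the tray at (342,236). The red, green and purple ones are look-alikes.

```bash
cat > h.py <<'E'
from rig import *
import cv2,numpy as np
def cloud(n,d,c=None):
    c=c or calibration(n); v,u=np.mgrid[0:480,0:640]
    P=np.stack([(u-c['cx'])/c['fx']*d,(v-c['cy'])/c['fy']*d,d],-1)
    return P@np.array(c['rotation']).T+c['xyz']
E
python3 - <<'E'
from h import *
R={'scene':{'A':(385,362,32),'B':(295,275,24),'C':(243,240,20),'T':(334,243,45)},'side':{'A':(283,335,26),'B':(283,257,20),'C':(270,220,18),'T':(342,236,40)}}
tiles=[]
for n in R:
    p=cv2.imread(f"pics/{n}0.png"); W=cloud(n,np.load(f"pics/{n}0.npy"))
    for k,(u,v,r) in R[n].items():
        w=W[v-r:v+r,u-r:u+r]; pp=p[v-r:v+r,u-r:u+r]; z=w[...,2]
        tiles.append(cv2.resize(pp,(200,200),interpolation=cv2.INTER_CUBIC))
        if k=='T':
            m=(z>.026)&(z<.038)
        else:
            m=(z>.041)&(z<.050)
            b=(z>.052)&(z<.075); q=w[b]
            print(n,k,'btn n',b.sum(),'c',q.mean(0).round(4),'zmax pct',np.percentile(q[:,2],[50,80,95]).round(4))
        q=w[m]
        print(n,k,'top',m.sum(),q.mean(0).round(4),'rect',np.round(cv2.minAreaRect((q[:,:2]*1000).astype(np.float32)).__repr__() if 0 else np.hstack([np.ravel(x) for x in cv2.minAreaRect((q[:,:2]*1000).astype(np.float32))]),1))
    m=W[...,2]; print(n,'bench z',np.median(W[300:330,280:340,2]))
cv2.imwrite('pics/t.png',np.vstack([np.hstack(tiles[:4]),np.hstack(tiles[4:])]))
E
```

```text
scene A btn n 204 c [ 0.4048 -0.2145  0.059 ] zmax pct [0.0601 0.0611 0.0616]
scene A top 553 [ 0.4    -0.2181  0.0463] rect [ 406.5 -212.7   44.6   44.9   86. ]
scene B btn n 93 c [0.4616 0.0413 0.057 ] zmax pct [0.0578 0.0587 0.0594]
scene B top 268 [0.4574 0.0364 0.0461] rect [463.7  43.5  46.4  44.6  78.1]
scene C btn n 142 c [0.4362 0.1696 0.0614] zmax pct [0.063  0.0639 0.0644]
scene C top 209 [0.4598 0.1979 0.0463] rect [451.7 170.7 121.1  44.   69.4]
scene T top 732 [0.5886 0.102  0.0309] rect [547.9 126.5 247.6 194.5   9.1]
scene bench z 0.0004943642640178603
side A btn n 104 c [ 0.407  -0.2174  0.0587] zmax pct [0.0594 0.0608 0.062 ]
side A top 281 [ 0.406  -0.222   0.0459] rect [ 407.4 -214.4   47.5   43.7   84.6]
side B btn n 61 c [0.4634 0.0395 0.0567] zmax pct [0.0571 0.0586 0.06  ]
side B top 174 [0.4625 0.0334 0.0458] rect [463.6  39.1  47.7  42.9  74.9]
side C btn n 62 c [0.4654 0.2    0.0597] zmax pct [0.0605 0.0635 0.0653]
side C top 142 [0.4621 0.1918 0.0459] rect [450.  164.4 125.6  45.   68.7]
side T top 414 [0.6233 0.1304 0.0307] rect [617.5 142.4 103.5 210.    4.6]
side bench z 0.00023610582497918253
```

View pics/t.png

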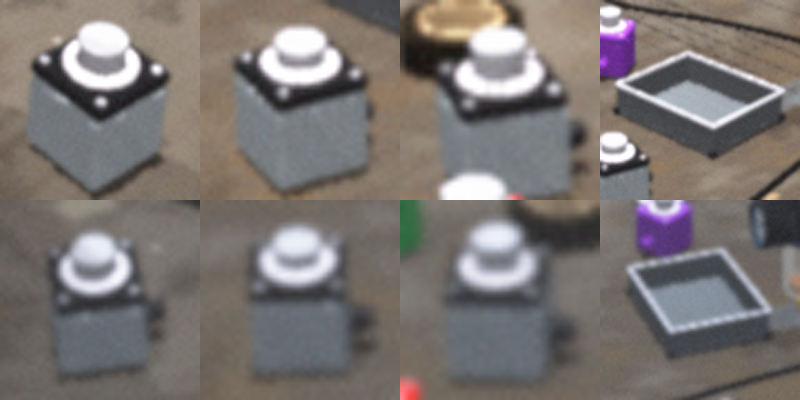

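Close-ups show all three switches upright with the gland towards world +x, and an empty tray. Next I refine C, the tray and the surrounding clearances.

```bash
python3 - <<'E'
from h import *
W={n:cloud(n,np.load(f"pics/{n}0.npy")) for n in('scene','side')}
for n in W:
    w=W[n]; 
    for k,c in dict(A=(.407,-.214),B=(.4635,.041),C=(.467,.2)).items():
        for _ in range(2):
            near=np.hypot(w[...,0]-c[0],w[...,1]-c[1])<.034
            q=w[near&(w[...,2]>.041)&(w[...,2]<.05)]
            r=cv2.minAreaRect((q[:,:2]*1000).astype(np.float32)); c=np.array(r[0])/1000
        b=w[(np.hypot(w[...,0]-c[0],w[...,1]-c[1])<.015)&(w[...,2]>.052)&(w[...,2]<.075)]
        t=b[b[:,2]>np.percentile(b[:,2],95)-.003]
        print(n,k,np.round(np.hstack([r[0],r[1],r[2]]),1),'btn',np.round(t.mean(0)*1000,1))
    q=w[(w[...,2]>.028)&(w[...,2]<.036)&(abs(w[...,0]-.615)<.085)&(abs(w[...,1]-.13)<.085)]
    h,xe,ye=np.histogram2d(q[:,0],q[:,1],bins=[17,17],range=[[.53,.7],[.045,.215]]); print(h.astype(int))
# obstacles height map, 40mm cells
q=np.vstack([W[n].reshape(-1,3) for n in W]); q=q[(q[:,0]>.34)&(q[:,0]<.9)&(q[:,1]>-.34)&(q[:,1]<.38)&(q[:,2]<.6)&(q[:,2]>-.01)]
H=np.zeros((14,18)); np.maximum.at(H,(((q[:,0]-.34)/.04).astype(int).clip(0,13),((q[:,1]+.34)/.04).astype(int).clip(0,17)),q[:,2])
print('cols y from -.34, rows x from .34 mm'); print((H*1000).astype(int))
E
```

```text
scene A [ 406.5 -212.7   44.6   44.9   86. ] btn [ 406.5 -213.2   60.5]
scene B [463.7  43.5  46.4  44.6  78.1] btn [462.9  43.   58.3]
scene C [465.  205.9  46.4  43.6  70.5] btn [464.2 205.1  63.2]
[[ 0  0  0  0  0  0  0  0  0  0  0  0  0  0  0  0  0]
 [ 0  0  0  0  0  0  0  0  0  0  0  0  0  0  0  0  0]
 [ 0  0  0  0  0  0  0  0  0  0  0  0  0  0  0  0  0]
 [ 0  0  0  0  1  3  3  3  9  9  7  7  0  0  0  0  0]
 [10  9  8 10 10  5  7  4  3  0  1  9  0  0  0  0  0]
 [ 0  0  0  0  0  0  0  0  0  0  0  9  0  0  0  0  0]
 [ 1  0  0  0  0  0  0  0  0  0  0  8  0  0  0  0  0]
 [ 0  0  0  0  0  0  0  0  0  0  0  9  0  0  0  0  0]
 [ 2  0  0  0  0  0  0  0  0  0  0 10  0  0  0  0  2]
 [ 6  0  0  0  0  0  0  0  0  0  0  7  2  0  0  0  2]
 [ 8  0  0  0  0  0  0  0  0  0  0  3  3  0  0  0  0]
 [ 6  0  0  0  0  0  0  0  0  0  0  4  3  0  0  0  0]
 [ 7  0  0  0  0  0  0  0  0  0  0  3  8  0  0  0  0]
 [ 8  0  1  1  5  7  8  8  9  9  9  9  7  0  0  0  0]
 [ 7 10 10 11  8  3  1  1  2  1  0  0  0  0  0  0  0]
 [ 0  0  0  0  0  0  0  0  0  0  0  0  0  0  0  0  0]
 [ 0  0  0  0  0  0  0  0  0  0  0  
[... 1233 characters left out ...]
  5   3   5  22  21  18]
 [  4  28  28   3   9  53  43  10   4  33  34  33  36   3   4   7  20   4]
 [  3   4  18  17 266 314   9   9   4  33   7   7  34  48  65  46   4   5]
 [350 400 404 248 316 320 261 261 258  35   6   7  34  47  65  47  77  79]
 [475 472 472 395 309 309 309 308  10  35  35  33  34   3   3   3  77  75]
 [548 549 538 532 308 308 310 307   9   3   3   3   4   3   3   3   3  15]
 [564 564 537 533 308 308 309 308   9   3   3   2   2   3   3  11   9   9]
 [481 478  34 393 309 309 309 307  10  10   2   2   8  10  10   9   3   4]
 [478 478 462 129 308 308 309 308   0   9   9  10   9   2 427   3   3   3]
 [471  34  33 115 307 308 309 307   0   0   2   2   4 450 486   3   3   3]]
```

Call:
{"api": "send_rows", "payload": {
  "plan": [
    [255,0,0,0,0.096],
    [255,0,0,0,0.096],
    [255,0,0,0,0.096],
    [255,0.0192,-0.032,0,0],
    [255,0.0192,-0.032,0,0],
    [255,0.0192,-0.032,0,0],
    [255,0.0192,-0.032,0,0],
    [255,0.0192,-0.032,0,0],
    [255,0.0192,-0.032,0,0],
    [255,0.0192,-0.032,0,0],
    [255,0.0192,-0.032,0,0],
    [255,0.0192,-0.032,0,0],
    [255,0.0192,-0.032,0,0],
    [255,0.0192,-0.032,0,0],
    [255,0.0192,-0.032,0.03,0],
    [255,0,0,0.03,0],
    [255,0,0,0.03,0],
    [255,0,0,0.03,0],
    [255,0,0,0.02,0],
    [255,0,0,0,0]
  ]
}}

```text
time_s: 1.77
position: [0.4033, -0.2174, 0.0971]
tcp_rot: [[1.0, 0.0, -0.007], [0.0, -1.0, 0.006], [-0.007, -0.006, -1.0]]
force: [1.0, 0.8, 0.5]
opening: 0.005
grasp_force: 0.0
```

```bash
cat >> h.py <<'E'
def st():
    s=read_state(); R=np.array(s['tcp_rot']); print('t',round(s['time_s'],2),'p',np.round(s['position'],4),'yaw',np.round(np.degrees(np.arctan2(R[1,0],R[0,0])),2),'tilt',np.round(R[:2,2],4),'F',np.round(s['force'],2),'open',round(s['opening'],3),'gf',round(s['grasp_force'],1)); return s
E
python3 - <<'E'
from h import *
st()
for n in W if 0 else ('scene','side'):
    w=cloud(n,np.load(f"pics/{n}0.npy")); q=w[(w[...,2]>.027)&(w[...,2]<.037)&(w[...,0]>.55)&(w[...,0]<.69)&(w[...,1]>.02)&(w[...,1]<.185)]
    print(n,cv2.minAreaRect((q[:,:2]*1000).astype(np.float32)))
    q=w[(w[...,0]>.5)&(w[...,0]<.75)&(w[...,1]>-.1)&(w[...,1]<.05)&(w[...,2]>.08)]
    print(q.min(0),q.max(0))
E
```

```text
t 1.77 p [ 0.4033 -0.2174  0.0971] yaw 0.01 tilt [-0.0065  0.0059] F [1.03 0.79 0.52] open 0.005 gf 0.0
scene ((620.3291015625, 104.9921875), (104.4222640991211, 124.08907318115234), 4.034156322479248)
[ 0.62377497 -0.09997509  0.08022273] [ 0.74882407 -0.01846192  0.30938758]
side ((620.738525390625, 102.4542236328125), (103.52552032470703, 129.8706512451172), 4.64630126953125)
[ 0.62580898 -0.09999273  0.08004691] [ 0.74963827 -0.01937568  0.31058218]
```

Call:
{"api": "send_rows", "payload": {
  "plan": [
    [255,0,0,0.008,0],
    [255,0,0,0.008,0],
    [255,0,0,0.004,0],
    [255,0,0,0.004,0],
    [255,0,0,0.003,0],
    [255,0,0,0,0],
    [255,0,0,0,0]
  ]
}}

```text
time_s: 2.35
position: [0.4055, -0.2196, 0.0737]
tcp_rot: [[1.0, -0.0, 0.0], [-0.0, -1.0, -0.0], [0.0, 0.0, -1.0]]
force: [-0.5, -0.1, -0.2]
opening: 0.01
grasp_force: 0.0
```

```bash
python3 -c "from h import *;st()"
```

```text
t 2.35 p [ 0.4055 -0.2196  0.0737] yaw -0.02 tilt [ 0.0005 -0.0004] F [-0.45 -0.13 -0.24] open 0.01 gf 0.0
```

Call:
{"api": "send_rows", "payload": {
  "plan": [
    [255,0,0,-0.006,0],
    [255,0.0015,-0.005,0,0],
    [255,0,0,0.006,0],
    [255,0,0,0.003,0],
    [255,0,0,0.003,0],
    [255,0,0,0.002,0],
    [255,0,0,0,0]
  ]
}}

```text
time_s: 2.93
position: [0.4072, -0.2144, 0.0667]
tcp_rot: [[1.0, -0.0, 0.001], [-0.0, -1.0, -0.0], [0.001, 0.0, -1.0]]
force: [-0.4, 1.5, 18.6]
opening: 0.006
grasp_force: 9.0
```

Call:
{"api": "send_rows", "payload": {
  "plan": [
    [255,0,0,-0.03,0],
    [255,0,0,-0.03,0],
    [255,0.007,-0.032,0,0],
    [255,0.007,-0.032,0,0],
    [255,0.007,-0.032,0,0],
    [255,0.007,-0.032,0,0],
    [255,0.007,-0.032,0,0],
    [255,0.007,-0.032,0,0],
    [255,0.007,-0.032,0,0],
    [255,0.007,-0.032,0,0],
    [255,0,0,0.02,0],
    [255,0,0,0,0],
    [255,0,0,0,0]
  ]
}}

```text
time_s: 4.02
position: [0.4617, 0.0419, 0.1045]
tcp_rot: [[1.0, 0.001, -0.004], [0.001, -1.0, 0.0], [-0.004, -0.0, -1.0]]
force: [-0.2, -0.1, 0.3]
opening: 0.005
grasp_force: 0.0
```

```bash
cat >> h.py <<'E'
C=dict(A=(.407,-.2145),B=(.4635,.0415),C=(.465,.204))
def btn(keys,names=('scene','side')):
    for n in names:
        p,d=capture(n); w=cloud(n,d); cv2.imwrite(f'pics/last_{n}.png',p)
        for k in keys:
            c=C[k]; r=np.hypot(w[...,0]-c[0],w[...,1]-c[1])
            b=w[(r<.013)&(w[...,2]>.04)&(w[...,2]<.075)]
            q=w[(r<.034)&(w[...,2]>.041)&(w[...,2]<.0475)]
            print(n,k,len(b), 'top' ,np.percentile(b[:,2],[80,95]).round(4) if len(b) else '', np.round(np.hstack([np.ravel(x) for x in cv2.minAreaRect((q[:,:2]*1000).astype(np.float32))]),1) if len(q)>5 else '')
E
python3 -c "
from h import *
st();btn('AC')"
```

```text
t 4.02 p [0.4617 0.0419 0.1045] yaw 0.05 tilt [-0.0038  0.0003] F [-0.23 -0.07  0.31] open 0.005 gf 0.0
scene A 213 top [0.053 0.054] [ 406.9 -212.6   45.5   44.9   84.8]
scene C 129 top [0.0635 0.0645] [464.8 204.8  45.   43.9  71.9]
side A 104 top [0.0526 0.0536] [ 407.3 -215.3   46.1   43.8   85.3]
side C 12 top [0.0502 0.0509] [454.2 202.2  39.3  23.4  69.8]
```

Call:
{"api": "send_rows", "payload": {
  "plan": [
    [255,0.001,0,0.01,0],
    [255,0,0,0.01,0],
    [255,0,0,0.006,0],
    [255,0,0,0.004,0],
    [255,0,0,0.004,0],
    [255,0,0,0.003,0],
    [255,0,0,0,0],
    [255,0,0,0,0]
  ]
}}

```text
time_s: 4.78
position: [0.464, 0.0414, 0.0685]
tcp_rot: [[1.0, -0.0, 0.0], [-0.0, -1.0, -0.0], [0.0, 0.0, -1.0]]
force: [-0.4, -0.9, 1.0]
opening: 0.005
grasp_force: 0.7
```

Call:
{"api": "send_rows", "payload": {
  "plan": [
    [255,0,0,0.002,0],
    [255,0,0,0.002,0],
    [255,0,0,0,0],
    [255,0,0,0,0]
  ]
}}

```text
time_s: 5.12
position: [0.4641, 0.0416, 0.0645]
tcp_rot: [[1.0, -0.0, 0.0], [-0.0, -1.0, -0.0], [0.0, 0.0, -1.0]]
force: [-0.8, -1.4, 2.1]
opening: 0.005
grasp_force: 1.1
```

Call:
{"api": "send_rows", "payload": {
  "plan": [
    [255,0,0,0.001,0],
    [255,0,0,0.001,0],
    [255,0,0,0,0]
  ]
}}

```text
time_s: 5.37
position: [0.4641, 0.0415, 0.0642]
tcp_rot: [[1.0, 0.0, 0.001], [0.0, -1.0, -0.0], [0.001, 0.0, -1.0]]
force: [-2.8, -0.9, 20.6]
opening: 0.006
grasp_force: 10.2
```

Call:
{"api": "send_rows", "payload": {
  "plan": [
    [255,0,0,-0.03,0],
    [255,0,0,-0.03,0],
    [255,0,-0.0325,0,0],
    [255,0,-0.0325,0,0],
    [255,0,-0.0325,0,0],
    [255,0,-0.0325,0,0],
    [255,0.001,-0.0325,0,0],
    [255,0,0,0.02,0],
    [255,0,0,0,0],
    [255,0,0,0,0]
  ]
}}

```text
time_s: 6.2
position: [0.4637, 0.2043, 0.1016]
tcp_rot: [[1.0, 0.001, -0.003], [0.001, -1.0, -0.001], [-0.003, 0.001, -1.0]]
force: [0.3, -0.3, 0.2]
opening: 0.003
grasp_force: 0.0
```

```bash
python3 -c "
from h import *
st();btn('ABC')"
```

```text
t 6.2 p [0.4637 0.2043 0.1016] yaw 0.05 tilt [-0.0033 -0.0005] F [ 0.26 -0.34  0.16] open 0.003 gf 0.0
scene A 215 top [0.0531 0.0538] [ 407.  -212.6   45.8   44.8   85. ]
scene B 142 top [0.0585 0.0593] [463.4  43.7  45.8  43.9  77.6]
scene C 129 top [0.0632 0.0642] [464.8 205.6  48.2  43.9  71.6]
side A 102 top [0.0529 0.0539] [ 407.6 -215.5   47.    43.9   85.6]
side B 89 top [0.058  0.0589] [463.4  40.8  50.8  42.8  77.1]
side C 83 top [0.0627 0.065 ] [465.2 201.9  48.3  44.2  71.2]
```

Call:
{"api": "send_rows", "payload": {
  "plan": [
    [255,0,0,0.01,0],
    [255,0,0,0.008,0],
    [255,0,0,0.004,0],
    [255,0,0,0.004,0],
    [255,0,0,0.003,0],
    [255,0,0,0.002,0],
    [255,0,0,0,0],
    [255,0,0,0,0]
  ]
}}

```text
time_s: 6.97
position: [0.4651, 0.2041, 0.0714]
tcp_rot: [[1.0, -0.0, 0.0], [-0.0, -1.0, 0.0], [0.0, -0.0, -1.0]]
force: [-0.0, 0.1, 0.6]
opening: 0.005
grasp_force: 0.0
```

Call:
{"api": "send_rows", "payload": {
  "plan": [
    [255,0,0,0.001,0],
    [255,0,0,0.001,0],
    [255,0,0,0.001,0],
    [255,0,0,0,0],
    [255,0,0,0,0]
  ]
}}

```text
time_s: 7.38
position: [0.4653, 0.2042, 0.0694]
tcp_rot: [[1.0, -0.0, 0.001], [-0.0, -1.0, 0.0], [0.001, -0.0, -1.0]]
force: [-1.0, 0.2, 6.6]
opening: 0.004
grasp_force: 3.5
```

Call:
{"api": "send_rows", "payload": {
  "plan": [
    [255,0,0,0.001,0],
    [255,0,0,0,0],
    [255,0,0,0,0]
  ]
}}

```text
time_s: 7.63
position: [0.4653, 0.2042, 0.0693]
tcp_rot: [[1.0, 0.0, 0.002], [0.0, -1.0, 0.0], [0.002, -0.0, -1.0]]
force: [-2.5, -1.1, 14.3]
opening: 0.003
grasp_force: 7.4
```

Call:
{"api": "send_rows", "payload": {
  "plan": [
    [255,0,0,-0.03,0],
    [255,0,0,-0.03,0],
    [255,0,0.0325,0,0],
    [255,0,0.0325,0,0],
    [255,0,0.0325,0,0],
    [255,0,0.0325,0,0],
    [255,-0.001,0.0325,0,0],
    [255,0,0,0.03,0],
    [255,0,0,0,0],
    [255,0,0,0,0]
  ]
}}

```text
time_s: 8.47
position: [0.4626, 0.0415, 0.0967]
tcp_rot: [[1.0, -0.001, -0.004], [-0.001, -1.0, 0.001], [-0.004, -0.001, -1.0]]
force: [0.2, 0.3, 0.1]
opening: 0.006
grasp_force: 0.0
```

```bash
python3 -c "
from h import *
st();btn('AC')"
```

```text
t 8.47 p [0.4626 0.0415 0.0967] yaw -0.07 tilt [-0.0042  0.0008] F [0.16 0.35 0.1 ] open 0.006 gf 0.0
scene A 212 top [0.0531 0.0537] [ 407.  -212.8   44.2   45.3   85.6]
scene C 89 top [0.0556 0.0564] [464.7 205.2  43.1  43.4  70.7]
side A 108 top [0.0526 0.0536] [ 407.4 -214.6   49.4   43.8   86.3]
side C 6 top [0.0465 0.0487] [452.4 205.4  49.3  22.4  79.6]
```

Call:
{"api": "send_rows", "payload": {
  "plan": [
    [255,0.001,0,0.01,0],
    [255,0,0,0.008,0],
    [255,0,0,0.004,0],
    [255,0,0,0.004,0],
    [255,0,0,0.003,0],
    [255,0,0,0.002,0],
    [255,0,0,0,0],
    [255,0,0,0,0]
  ]
}}

```text
time_s: 9.23
position: [0.4648, 0.0416, 0.0664]
tcp_rot: [[1.0, 0.0, -0.0], [0.0, -1.0, 0.0], [-0.0, -0.0, -1.0]]
force: [-0.1, 1.1, 1.2]
opening: 0.009
grasp_force: 0.8
```

Call:
{"api": "send_rows", "payload": {
  "plan": [
    [255,0,0,0.002,0],
    [255,0,0,0.002,0],
    [255,0,0,0,0],
    [255,0,0,0,0]
  ]
}}

```text
time_s: 9.57
position: [0.4649, 0.0416, 0.0642]
tcp_rot: [[1.0, -0.0, 0.001], [-0.0, -1.0, -0.0], [0.001, 0.0, -1.0]]
force: [-2.8, 1.4, 20.7]
opening: 0.005
grasp_force: 10.1
```

Call:
{"api": "send_rows", "payload": {
  "plan": [
    [255,0,0,-0.03,0],
    [255,0,0,-0.03,0],
    [0,-0.001,0,0,0],
    [0,0,0,0,0.109],
    [0,0,0,0,0.109],
    [0,0,0,0,0],
    [0,0,0,0,0],
    [0,0,0,0,0],
    [0,0,0,0,0],
    [0,0,0,0,0]
  ]
}}

```text
time_s: 10.4
position: [0.4639, 0.0415, 0.1222]
tcp_rot: [[0.977, -0.215, -0.0], [-0.215, -0.977, 0.0], [-0.0, 0.0, -1.0]]
force: [-0.0, -0.2, -0.1]
opening: 0.529
grasp_force: 0.0
```

```bash
python3 -c "
from h import *
st();btn('B',('side','scene'))
p,d=capture('wrist');cv2.imwrite('pics/w1.png',p);print(calibration('wrist')['xyz'])"
```

```text
t 10.4 p [0.4639 0.0415 0.1222] yaw -12.44 tilt [-0.0005  0.    ] F [-0.   -0.21 -0.07] open 0.529 gf 0.0
side B 90 top [0.058  0.0594] [463.8  41.8  51.4  43.   76.1]
scene B 142 top [0.0585 0.0591] [463.7  42.4  46.1  45.5  75.4]
[0.52821028 0.02820709 0.27056958]
```

View pics/w1.png

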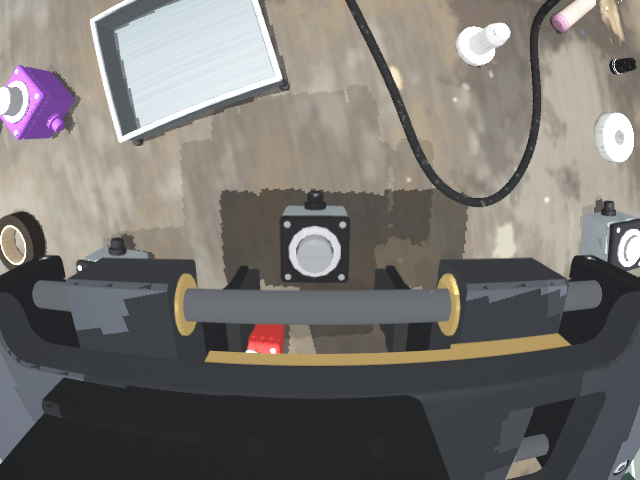

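The wrist view shows the switch at (315,250), square between the jaws at x≈250 and 390 with the gland up, and the tray at top left. I can descend.

Call:
{"api": "send_rows", "payload": {
  "plan": [
    [0,0,0,0,0],
    [0,0,0,0,0],
    [0,0,0,0,0],
    [0,0,0,0.02,0],
    [0,0,0,0.02,0],
    [0,0,0,0.02,0],
    [0,0,0,0.018,0],
    [0,0,0,0.008,0],
    [0,0,0,0,0],
    [0,0,0,0,0]
  ]
}}

```text
time_s: 11.38
position: [0.4639, 0.0416, 0.0364]
tcp_rot: [[0.976, -0.216, -0.001], [-0.216, -0.976, 0.0], [-0.001, 0.0, -1.0]]
force: [-0.1, 0.2, 0.7]
opening: 1.001
grasp_force: 0.0
```

Call:
{"api": "send_rows", "payload": {
  "plan": [
    [255,0,0,0,0],
    [255,0,0,0,0],
    [255,0,0,0,0],
    [255,0,0,0,0],
    [255,0,0,0,0],
    [255,0,0,0,0],
    [255,0,0,0,0],
    [255,0,0,0,0],
    [255,0,0,0,0],
    [255,0,0,0,0]
  ]
}}

```text
time_s: 12.22
position: [0.464, 0.0416, 0.0366]
tcp_rot: [[0.976, -0.217, 0.0], [-0.217, -0.976, 0.0], [0.0, -0.0, -1.0]]
force: [-0.3, 1.5, 2.8]
opening: 0.501
grasp_force: 30.0
```

Call:
{"api": "send_rows", "payload": {
  "plan": [
    [255,0,0,-0.02,0],
    [255,0,0,-0.03,0],
    [255,0,0,-0.04,0],
    [255,0,0,0,0],
    [255,0,0,0,0]
  ]
}}

```text
time_s: 12.63
position: [0.4653, 0.0413, 0.128]
tcp_rot: [[0.976, -0.216, 0.005], [-0.216, -0.976, -0.001], [0.005, -0.0, -1.0]]
force: [-0.7, -0.5, -1.8]
opening: 0.505
grasp_force: 30.0
```

```bash
python3 -c "
from h import *
s=st();print(np.round(s['joint_positions'],1))"
```

```text
t 12.63 p [0.4653 0.0413 0.128 ] yaw -12.49 tilt [ 0.0048 -0.0009] F [-0.66 -0.51 -1.84] open 0.505 gf 30.0
[ -8.7  28.7 110.4  -0.   40.6  93.8]
```

Call:
{"api": "send_rows", "payload": {
  "plan": [
    [255,0,0,0,-0.1165],
    [255,0,0,0,-0.1165],
    [255,0,0,0,-0.1165],
    [255,0,0,0,-0.1165],
    [255,0,0,0,-0.1165],
    [255,0,0,0,-0.1165],
    [255,0,0,0,-0.1165],
    [255,0,0,0,-0.1165],
    [255,0,0,0,-0.1165],
    [255,0,0,0,-0.1165],
    [255,0,0,0,-0.1165],
    [255,0,0,0,-0.1165],
    [255,0,0,0,-0.1165],
    [255,0,0,0,-0.1165],
    [255,0,0,0,-0.1165],
    [255,0,0,0,-0.1165],
    [255,0,0,0,0],
    [255,0,0,0,0]
  ]
}}

```text
time_s: 14.13
position: [0.4628, 0.0416, 0.125]
tcp_rot: [[-0.072, 0.997, -0.003], [0.997, 0.072, 0.001], [0.001, -0.003, -1.0]]
force: [-1.0, 0.2, -2.7]
opening: 0.507
grasp_force: 30.0
```

Call:
{"api": "send_rows", "payload": {
  "plan": [
    [255,0.0089,0.0321,0,0],
    [255,0.0089,0.0321,0,0],
    [255,0.0089,0.0321,0,0],
    [255,0.0089,0.0321,0,0],
    [255,0.0089,0.0321,0,0],
    [255,0,0,0,0],
    [255,0,0,0,0],
    [255,0,0,0,0]
  ]
}}

```text
time_s: 14.8
position: [0.6188, 0.098, 0.1249]
tcp_rot: [[-0.074, 0.997, -0.004], [0.997, 0.074, -0.0], [0.0, -0.004, -1.0]]
force: [-1.0, 0.3, -2.4]
opening: 0.501
grasp_force: 30.0
```

```bash
python3 -c "
from h import *
s=st();p,d=capture('scene');cv2.imwrite('pics/s2.png',p)"
```

```text
t 14.8 p [0.6188 0.098  0.1249] yaw 94.23 tilt [-0.0044 -0.0001] F [-1.01  0.26 -2.42] open 0.501 gf 30.0
```

View pics/s2.png

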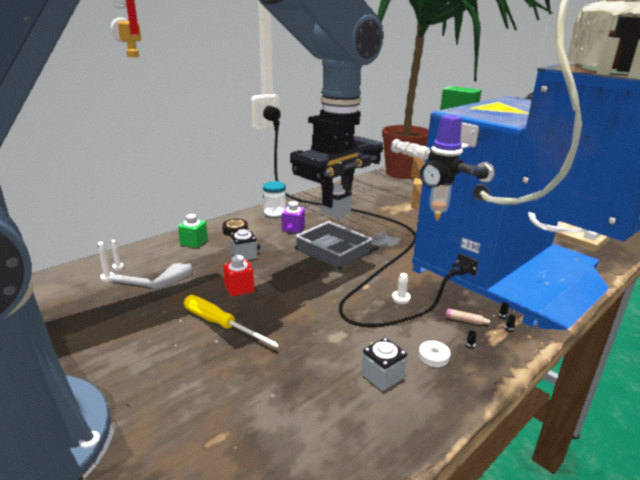

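The scene view shows the switch at (338,203) held upright over the tray at (334,243), clear of the regulator and the purple look-alike.

Call:
{"api": "send_rows", "payload": {
  "plan": [
    [255,0,0,0.02,0],
    [255,0,0,0.02,0],
    [255,0,0,0.02,0],
    [255,0,0,0.014,0],
    [255,0,0,0.006,0],
    [255,0,0,0.003,0],
    [255,0,0,0,0],
    [255,0,0,0,0]
  ]
}}

```text
time_s: 15.52
position: [0.621, 0.0978, 0.0442]
tcp_rot: [[-0.074, 0.997, 0.001], [0.997, 0.074, -0.0], [-0.0, 0.001, -1.0]]
force: [0.1, -0.4, -1.3]
opening: 0.504
grasp_force: 30.0
```

Call:
{"api": "send_rows", "payload": {
  "plan": [
    [255,0,0,0.002,0],
    [255,0,0,0.001,0],
    [255,0,0,0.001,0],
    [255,0,0,0,0],
    [255,0,0,0,0]
  ]
}}

```text
time_s: 15.93
position: [0.6207, 0.098, 0.0396]
tcp_rot: [[-0.075, 0.997, 0.0], [0.997, 0.075, 0.0], [-0.0, 0.0, -1.0]]
force: [-0.2, -1.2, -1.1]
opening: 0.502
grasp_force: 30.0
```

Call:
{"api": "send_rows", "payload": {
  "plan": [
    [255,0,0,0.0007,0],
    [255,0,0,0,0],
    [255,0,0,0,0]
  ]
}}

```text
time_s: 16.18
position: [0.6208, 0.098, 0.0396]
tcp_rot: [[-0.075, 0.997, 0.0], [0.997, 0.075, -0.0], [-0.0, 0.0, -1.0]]
force: [-1.9, -0.3, 5.7]
opening: 0.506
grasp_force: 30.0
```

Call:
{"api": "send_rows", "payload": {
  "plan": [
    [97,0,0,0,0],
    [97,0,0,0,0],
    [97,0,0,0,0],
    [97,0,0,0,0],
    [97,0,0,0,0],
    [97,0,0,0,0]
  ]
}}

```text
time_s: 16.68
position: [0.6207, 0.0979, 0.0386]
tcp_rot: [[-0.075, 0.997, -0.0], [0.997, 0.075, -0.0], [-0.0, -0.0, -1.0]]
force: [0.3, -0.1, -1.0]
opening: 0.619
grasp_force: 0.0
```

Call:
{"api": "send_rows", "payload": {
  "plan": [
    [97,0,0,-0.01,0],
    [97,0,0,-0.02,0],
    [97,0,0,-0.03,0],
    [97,0,0,-0.04,0],
    [97,0,0,-0.04,0],
    [97,0,-0.03,-0.02,0],
    [97,0,-0.03,0,0],
    [97,0,-0.03,0,0],
    [97,0,0,0,0],
    [97,0,0,0,0]
  ]
}}

```text
time_s: 17.52
position: [0.5293, 0.0913, 0.1997]
tcp_rot: [[-0.075, 0.997, -0.0], [0.997, 0.075, 0.0], [0.0, -0.0, -1.0]]
force: [0.6, 0.5, 0.1]
opening: 0.621
grasp_force: 0.0
```

```bash
python3 -c "
from h import *
C['B']=(.6205,.098)
s=st();btn('ABC')
cv2.imwrite('pics/f.png',np.vstack([cv2.resize(cv2.imread('pics/last_scene.png')[170:400,160:460],(600,300)),cv2.resize(cv2.imread('pics/last_side.png')[180:380,220:420],(600,300))]))"
```

```text
t 17.52 p [0.5293 0.0913 0.1997] yaw 94.3 tilt [-0.0001  0.    ] F [0.56 0.54 0.05] open 0.621 gf 0.0
scene A 214 top [0.053  0.0538] [ 406.9 -212.8   45.2   44.2   84.3]
scene B 95 top [0.0617 0.0625] [610.4  86.7  29.4  57.5  49. ]
scene C 91 top [0.0558 0.0565] [464.4 205.5  45.9  43.   74.3]
side A 104 top [0.0531 0.054 ] [ 407.7 -214.6   47.8   44.1   86.1]
side B 62 top [0.0609 0.0621] [620.1  96.1  44.4  47.9   2.6]
side C 64 top [0.0552 0.0568] [465.5 203.1  49.6  44.4  69.3]
```

View pics/f.png

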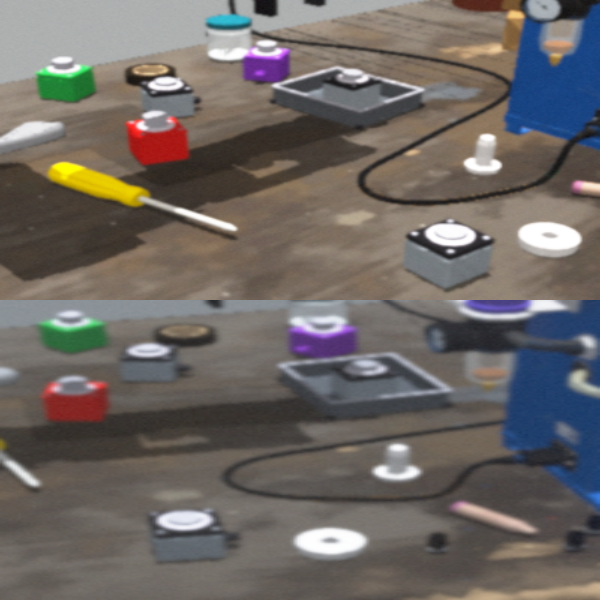

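The faulty switch stands upright in the tray at (350,90) in the upper view and (365,380) in the lower. The two good ones stand with their buttons in, and nothing else has moved.

```bash
python3 -c "
from rig import *
print(hand_in())"
```

```text
the job is handed in; nothing more can be done
None
```

The middle switch was the faulty one. I pushed it fully in again after the other two had latched, stood it upright in the tray, left those two in place with their buttons in, and handed the job in at about 18 s of the 67 s.

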